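# Feed the grinding balls through the bin's spring flap

### The arm

A 6-joint arm with a two-finger parallel gripper is mounted at the origin on the work surface. World frame = base frame: x ahead of the robot, y to its left, z up, the work surface at z = 0. Lengths are in m, angles in rad, forces in N, time in s.
With the tool pointing down it reaches from about 0.35 to 0.725 m from the base axis. Payload 4.3 kg.
Tool frame: the origin (TCP) lies midway between the tips of the shut fingers; the grasp point (between the pads) lies 19 mm behind it; z points along the fingers, x is the direction in which the jaws open and shut, and the axes are right-handed (so a half turn about z gives the same grasp; the last joint's range is limited). The gripper opens to 85 mm and grips with 20 to 120 N. Pads are 22 mm wide; open, the fingers measure 114 mm over their backs; the gripper's body (76 mm by 85 mm) begins 54 mm behind the grasp point. The pads swing forward as they close: fully open they stand 13 mm farther back than shut.
Start: joints at [1.015, 0.377, 0.081, 1.274, 0, 1.46], TCP at [0.248, 0.519, 0.231] pointing down, gripper open.
Joint ranges: [-2.72, 2.72], [-0.84, 1.66], [-1.02, 1.22], [-1.77, 2.12], [-1.37, 1.28], [-3.14, 3.14]. Speed limits (rad/s): [2.57, 2.57, 3.14, 3.14, 3.14, 3.14].

### API

Orientations are given as a unit quaternion [x, y, z, w].
In Python, from workcell import * gives the robot as it stands.
- The arm moves only by the shell command python3 -m inch 'ROWS' [FORCE]. ROWS is JSON, a list of rows, each a list of 7 numbers: the finger opening in mm, from 0 to 85.4, then the shift along the tool's x, y, z in units of 25 mm (1.0 is 25 mm), then the turn, a rotation vector about the tool's x, y, z in degrees. In form: [[jaw, x, y, z, ax, ay, az], ...]. A call has 1 to 12 rows; each row is the pose to reach, as a shift and turn from the pose commanded when the call began, along the tool's axes at that moment; what a row does not reach only later rows make up. A row lasts 1/8 s, in which the tool goes at most 62.5 mm and 10.7 degrees, less where a joint would pass 70% of its speed; a pose out of reach is approached as far as the arm can. A call with a gripper value outside its range is refused whole. The fingers move at their own pace and stop on an object; FORCE is the grip in N (left out, the last holds). Time passes only in rows, so rows that repeat a pose let the fingers close. It gives the time, the measured TCP pose, the force and the opening at its end, in the units of the state.
- state(): the state, without advancing time (a new reading comes with each control period).
- snapshot(name): name is "scene" or "side" or "wrist"; returns the picture (480x640x3 uint8, red, green, blue); there is no depth.
- calibration(name): a dict with "fx", "fy", "cx", "cy" (pixels), "k1" (the pictures are not rectified: a ray, as slopes to the right and down, at radius r is drawn at 1 + k1 r^2 times it, then the intrinsics apply), "world_to_cam" (4x4, takes a point from world to camera coordinates); the wrist camera has in their place "mount" (4x4, takes a point from camera to tool coordinates, whose origin is the TCP and whose axes are the tool frame's). Camera axes: x right, y down, z forward; pixel columns grow to the right and rows downward; lengths in m; the calibration is good to about 2 mm. A picture is of the moment at which its call begins: read the wrist's pose just before it. calibration takes no time and is no camera call.
- job_done(): hands the job in, once; it reports no verdict.
The state is a dict: "time_s": time; "joints": joint angles; "joint_vel": joint speeds; "joint_torque": joint torques, N m; "ee_pos": TCP position; "orientation": TCP orientation; "force": force on the tool from outside, world axes, zero at the start; "moment": the same for the moment, N m; "grip_width": finger opening in m.
Only numpy, scipy, OpenCV 4.12 (cv2) and the standard library are available. Lean on these libraries where they do the work, as an engineer would, in place of code of your own. Each camera call takes 0.05 s, during which the arm holds its last target. There are 200 camera calls.

### The job

Put the four ceramic grinding balls away in the bin: pick up the scoop they lie in, press the bin's spring flap open with the scoop's lip (not with the gripper) and tip all four through it. Then stand the empty scoop upright on the table beside the bin, and slide the bin's shutter fully home over the flap. Leave the other pottery things and the brush where they are.

Things in the scene. Friction and masses are not known exactly. Their poses are not given: they have to be found in the camera images.
- bin: Fixed grey plastic bin, 160 (x) x 270 (y) x 120 mm high, steel top 5 mm thick, 4 mm walls, 6 mm floor. Origin: centre of its underside; z up. Its -x side faces the robot (yaw up to 0.3 rad either way). The half of the top towards -y has a hatch shut by a spring flap; on the other half lies an open sliding shutter with a tab.
- hatch (a point): Centre of the hatch in the plane of the bin's top (bin frame: x 5, y -70, z 120 mm); axes as the bin's. The hatch is 90 mm along x by 92 mm along y. The flap, an 88 x 88 x 5 mm aluminium plate, fills it, level with the top within 1 mm. Its free edge is at -x. Steel upstands 16 mm high stand on the top 10 mm beyond the hatch's -x edge and 14 mm beyond its -y edge; a guide strip 4 mm high runs along y 10 to 16 mm beyond the +x edge.
- hinge (a point): Middle of the hatch's +x edge (the side away from the robot) in the plane of the bin's top; axes as the bin's. The flap is hinged along this edge and swings down into the bin only. Pour from this side with the scoop's lip towards the bin's -x: the lip comes over this edge and bears on the flap 40 to 50 mm from it; the balls run off and fall past the flap's free edge.
- flap (a joint): Flap angle in rad: 0 shut, grows as the flap swings down, stop at 1.1. A spring returns it: about 0.1 N m when shut, rising by 0.08 N m per rad (some 2 to 4 N at the lip). The weight of the balls does not open it.
- shutter (a joint): Shutter position in m: 0 is home, the hatch wholly covered; it grows as the shutter slides open to the bin's +y, stop at 0.12. Starts at 0.105 to 0.12, clear of the hatch. It stays where it is left; sliding it takes about 2 N.
- shutter_tab (a point): Centre of the upright black tab by which the shutter is slid: 30 mm along the bin's x, 20 mm along y, 36 mm high (this point is 18 mm below its top). It stands in the middle of the shutter, a 108 (x) x 100 (y) x 5 mm aluminium plate lying on the bin's top. Axes as the bin's; shut = move it to the bin's -y.
- scoop_grip (a point): Centre of the grip of the loose sheet-steel hand scoop (about 0.2 kg), 74 mm above its flat underside. Axes of the scoop: x from lip to back, z up. The grip is a straight wooden bar along x, 18 mm wide (y), 20 mm high, reaching 30 mm to -x and 61 mm to +x of this point; it is held by a post at the back and free below (30 mm to the side walls). Starts upright, lip to the robot within 0.5 rad of yaw.
- scoop_pan (a point): Centre of the scoop's pan on its underside, 10 mm to -x of and 74 mm below scoop_grip; same axes. Pan 120 x 62 mm, side walls 34 mm high, 3 mm thick, open at the lip (-x). Floor 3 mm thick and flat in the rear 80 mm; in the 40 mm before the lip it rises inside by 18 degrees, so the balls stay in until the scoop is pitched more than 18 degrees lip-down and run out freely at 40 to 45 degrees.
- scoop_lip (a point): Middle of the lower edge of the scoop's lip, on its flat underside: 70 mm to -x of and 74 mm below scoop_grip in the scoop's axes. Axes as the scoop's. The lip is 16 mm thick from underside to the top of the inner ramp.
- ball0_center (a point): Centre of one of four white ceramic balls, diameter 22 mm, 20 g, lying loose in the scoop at the start.
- ball1_center (a point): Centre of one of four white ceramic balls, diameter 22 mm, 20 g, lying loose in the scoop at the start.
- ball2_center (a point): Centre of one of four white ceramic balls, diameter 22 mm, 20 g, lying loose in the scoop at the start.
- ball3_center (a point): Centre of one of four white ceramic balls, diameter 22 mm, 20 g, lying loose in the scoop at the start.
- vase: Bystander: loose white bulb-shaped vase, 72 mm wide, 105 mm high. Origin: centre of its underside.
- tub: Bystander: loose white open tub, 90 mm wide, 70 mm high. Origin: centre of its underside.
- bowl: Bystander: loose terracotta bowl, 110 mm wide, 50 mm high. Origin: centre of its underside.
- brush: Bystander: loose brush about 190 mm long, lying on the table left of the bin. Origin: middle of its underside.
Things that resemble listed ones, but are neither listed nor needed, are in the scene too. Leave any yellow look-alike of the part that bears scoop_grip alone.

How it is judged:
On the way, in this order (a step that is already met when the one before it is completed fails the run):
1. the scoop holds the flap pressed open by at least 0.25 rad (value of joint flap above 0.25 rad and contact force between scoop and flap above 0.3 N), for 0.05 s.
2. all four balls are in the bin (x of ball0_center in the frame of bin between -0.08 and 0.08 m and y of ball0_center in the frame of bin between -0.135 and 0.135 m and z of ball0_center in the frame of bin between 0 and 0.07 m and x of ball1_center in the frame of bin between -0.08 and 0.08 m and y of ball1_center in the frame of bin between -0.135 and 0.135 m and z of ball1_center in the frame of bin between 0 and 0.07 m and x of ball2_center in the frame of bin between -0.08 and 0.08 m and y of ball2_center in the frame of bin between -0.135 and 0.135 m and z of ball2_center in the frame of bin between 0 and 0.07 m and x of ball3_center in the frame of bin between -0.08 and 0.08 m and y of ball3_center in the frame of bin between -0.135 and 0.135 m and z of ball3_center in the frame of bin between 0 and 0.07 m), for 0.2 s.
3. the scoop stands upright on the table and the shutter is fully home (value of joint shutter below 0.004 m and angle between scoop_grip's own z axis and vertical below 0.1 rad and height (world z) of scoop_grip below 0.082 m), for 0.2 s.
At the end, for the whole second after the job is handed in: All four balls lie inside the bin (centres below 70 mm), the flap is shut (under 0.08 rad), the shutter is home within 4 mm, and the scoop stands at rest and upright (within 0.1 rad) on the table (all of step 2 and all of step 3 and value of joint flap below 0.08 rad and height (world z) of scoop_grip above 0.066 m and linear speed of scoop below 0.02 m/s); the robot touches nothing.
It fails at once if the vase is moved by more than 30 mm (distance of vase from where it was at the start of the episode above 0.03 m).
It fails at once if the tub is moved by more than 30 mm (distance of tub from where it was at the start of the episode above 0.03 m).
It fails at once if the bowl is moved by more than 30 mm (distance of bowl from where it was at the start of the episode above 0.03 m).
It fails at once if the brush is moved by more than 30 mm (distance of brush from where it was at the start of the episode above 0.03 m).
It fails at once if the gripper presses on the flap (contact force between the fingers and flap above 1 N).
It also fails if it takes over 72 s, if anything falls off the work surface, if the arm or the gripper's body presses on something with over 40 N, if the wrist force passes 120 N, or if a joint passes its speed limit or range.

## Working session

There is one attempt and no reset: what is moved stays moved. The work goes in short steps, Python scripts to look and compute and a shell command to move; the robot and the scene stay as the last step left them, time stands still between calls to the robot, and variables do not carry over. Pictures are saved under pics/ and viewed, about 8 in all and at most 12, crops included, and the job is handed in when it is done.

```bash
mkdir -p pics; ls; python3 - <<'E'
from workcell import *
import cv2,numpy as np
np.set_printoptions(precision=4,suppress=True)
s=state();print(s)
for n in("scene","side","wrist"):
    im=snapshot(n);cv2.imwrite(f"pics/{n}0.png",im[:,:,::-1]);print(n,calibration(n))
E
```

```text
pics
{'time_s': 0.0, 'joints': array([ 1.0147,  0.3781,  0.0796,  1.2744, -0.    ,  1.4605]), 'joint_vel': array([-0.0023,  0.0007, -0.    , -0.0011,  0.0006, -0.0016]), 'joint_torque': array([  0.0003, -46.3606,  26.9874,   0.0207,   0.0002,   0.    ]), 'ee_pos': array([0.2476, 0.5182, 0.2304]), 'orientation': array([ 0.8459,  0.5333, -0.0009,  0.0005]), 'force': array([-0.4051, -0.0266,  0.6269]), 'moment': array([-0.0118,  0.0078,  0.0145]), 'grip_width': 0.0853135277694373}
scene {'fx': 519.6444694545901, 'fy': 519.6444694545901, 'cx': 324.2685839716231, 'cy': 236.8932472543772, 'k1': -0.0916827783049495, 'world_to_cam': array([[-0.5872,  0.8094,  0.0101,  0.3631],
       [ 0.5647,  0.4186, -0.7113, -0.2241],
       [-0.5799, -0.412 , -0.7028,  1.7719],
       [ 0.    ,  0.    ,  0.    ,  1.    ]])}
side {'fx': 527.6642586126372, 'fy': 527.6642586126372, 'cx': 324.67343467341766, 'cy': 235.26604937961804, 'k1': -0.09867674276328281, 'world_to_cam': array([[ 0.7265, -0.6871, -0.0008, -0.4231],
       [-0.3733, -0.3938, -0.84  ,  0.2663],
       [ 0.5768,  0.6106, -0.5426,  1.4122],
       [ 0.    ,  0.    ,  0.    ,  1.    ]])}
wrist {'fx': 408.2045705694113, 'fy': 408.2045705694113, 'cx': 324.99074980088903, 'cy': 235.54610946075906, 'k1': -0.028107708770298192, 'mount': array([[ 1.    ,  0.0009, -0.001 , -0.0007],
       [-0.0006,  0.962 ,  0.2729, -0.0689],
       [ 0.0012, -0.2729,  0.962 , -0.1423],
       [ 0.    ,  0.    ,  0.    ,  1.    ]])}
```

View pics/scene0.png

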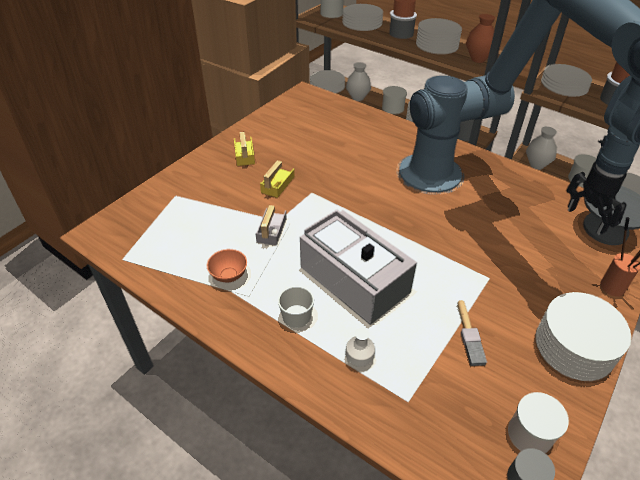

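View pics/side0.png

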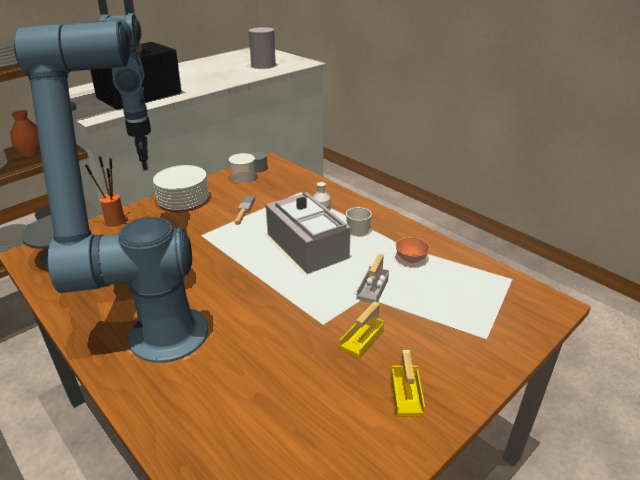

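Scene view: bin around (357,265), grey scoop at (270,228), bowl (227,265), tub (296,308), vase (360,350), brush (471,335); yellow decoys at (277,180) and (243,150). In the side view the scoop is at (374,283), the bin at (307,230). I'll zoom in on both.

```bash
python3 - <<'E'
import cv2
a=cv2.imread('pics/scene0.png')[195:325,240:425];cv2.imwrite('pics/c1.png',cv2.resize(a,None,fx=4,fy=4,interpolation=cv2.INTER_CUBIC))
a=cv2.imread('pics/side0.png')[180:310,250:400];cv2.imwrite('pics/c2.png',cv2.resize(a,None,fx=4.5,fy=4.5,interpolation=cv2.INTER_CUBIC))
E
```

```text
(no output)
```

View pics/c1.png

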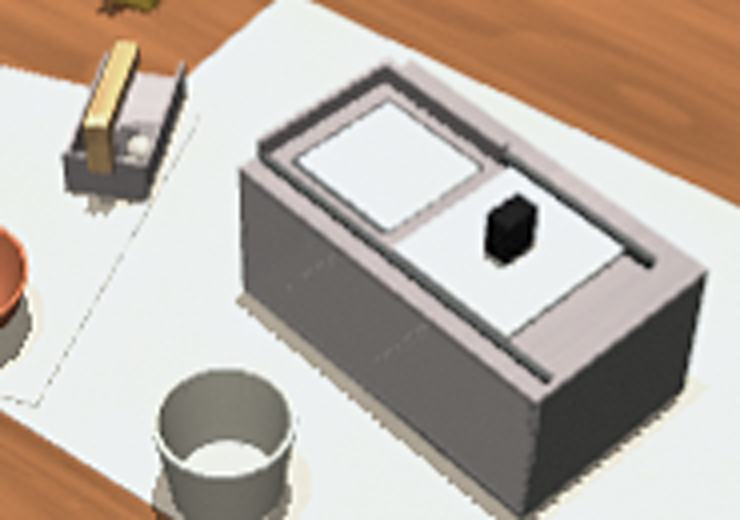

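View pics/c2.png

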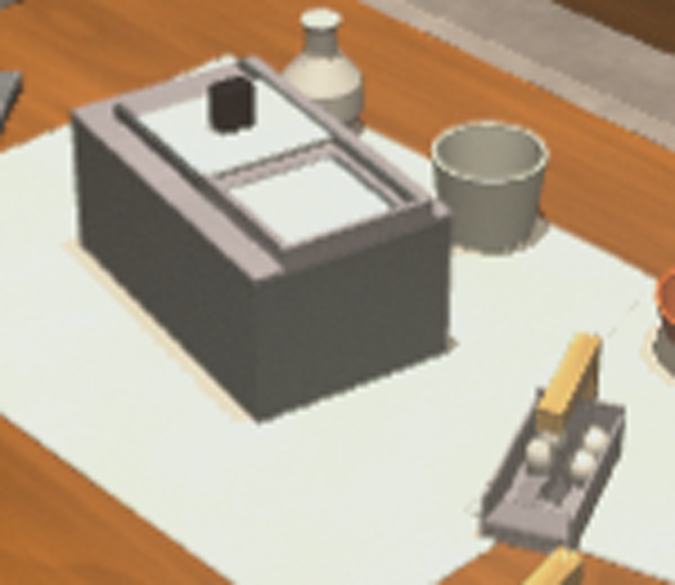

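c1: bin top corners at crop (240,168), (540,400), (707,272), (395,62), tab at (511,200); grip's top face from (125,42) (free end) to (97,125) (back). c2: corners (450,210), (240,60), (73,112), (258,280); grip top (550,405)→(590,338), lip (530,540). The lip faces the robot.

```bash
cat >h.py <<'E'
from workcell import *
import numpy as np,cv2
from scipy.spatial.transform import Rotation as R
np.set_printoptions(precision=4,suppress=True)
def ray(n,px,pose=None):
    c=calibration(n);K=np.array([[c['fx'],0,c['cx']],[0,c['fy'],c['cy']],[0,0,1]])
    d=cv2.undistortPoints(np.array([[px]],float),K,np.array([c['k1'],0,0,0,0]))[0,0]
    if n=='wrist':
        p,q=pose;T=np.eye(4);T[:3,:3]=R.from_quat(q).as_matrix();T[:3,3]=p;T=T@c['mount']
    else: T=np.linalg.inv(c['world_to_cam'])
    v=T[:3,:3]@np.array([d[0],d[1],1]);return T[:3,3],v/np.linalg.norm(v)
def plane(r,z): o,v=r;return o+v*(z-o[2])/v[2]
def tri(*rs):
    A=sum(np.eye(3)-np.outer(v,v) for o,v in rs);b=sum((np.eye(3)-np.outer(v,v))@o for o,v in rs)
    p=np.linalg.solve(A,b);return p,max(np.linalg.norm(np.cross(v,p-o)) for o,v in rs)
def proj(n,P,pose=None):
    c=calibration(n)
    if n=='wrist':
        p,q=pose;T=np.eye(4);T[:3,:3]=R.from_quat(q).as_matrix();T[:3,3]=p;W=np.linalg.inv(T@c['mount'])
    else:W=c['world_to_cam']
    a=W[:3,:3]@np.asarray(P)+W[:3,3];a=a[:2]/a[2];a=a*(1+c['k1']*(a@a));return np.array([c['fx']*a[0]+c['cx'],c['fy']*a[1]+c['cy']])
E
python3 - <<'E'
from h import *
S=lambda x,y:ray('scene',(x/4+240-.4,y/4+195-.4)); D=lambda x,y:ray('side',(x/4.5+250-.4,y/4.5+180-.4))
C={'++':((540,400),(240,60)),'+-':((240,168),(450,210)),'-+':((707,272),(73,112)),'--':((395,62),(258,280)),
'gfree':((125,42),(551,405)),'gback':((97,125),(590,338)),'tabtop':((514,203),(231,82))}
P={}
for k,(a,b) in C.items():
    p,e=tri(S(*a),D(*b));P[k]=p;print(k,p,e,plane(S(*a),.12),plane(D(*b),.12))
d=P['gback']-P['gfree'];print(np.arctan2(d[1],d[0]),np.linalg.norm(d))
for a,b in(('-+','--'),('++','+-')):
    d=P[a]-P[b];print(np.arctan2(-d[0],d[1]),np.linalg.norm(d))
# things on table
for n,px in(('bowl',(227,268)),('tub',(296,312)),('vase',(360,352)),('brush',(471,335))):print(n,plane(ray('scene',px),.02))
E
```

```text
++ [0.6537 0.1785 0.1169] 0.00488861766388297 [0.66   0.1765 0.12  ] [0.6479 0.1791 0.12  ]
+- [ 0.6099 -0.0862  0.1197] 0.0013930393220043453 [ 0.6111 -0.087   0.12  ] [ 0.6086 -0.0855  0.12  ]
-+ [0.5068 0.2063 0.1176] 0.0007063089717136914 [0.5096 0.2067 0.12  ] [0.5041 0.2037 0.12  ]
-- [ 0.4579 -0.0626  0.1183] 0.005547670773192307 [ 0.4641 -0.0649  0.12  ] [ 0.4535 -0.0594  0.12  ]
gfree [ 0.5292 -0.2564  0.0844] 0.0012738762599431978 [ 0.5598 -0.2293  0.12  ] [ 0.4915 -0.2866  0.12  ]
gback [ 0.6063 -0.2193  0.0807] 0.00038469778662320704 [ 0.6359 -0.1896  0.12  ] [ 0.5627 -0.2554  0.12  ]
tabtop [0.5683 0.0965 0.1636] 0.0004170846300503238 [0.5308 0.0757 0.12  ] [0.6197 0.1574 0.12  ]
0.4476005441891793 0.08566389789277096
-0.1798961445047384 0.2732735912931478
-0.16393803751290686 0.2683296196730181
bowl [ 0.7481 -0.2359  0.02  ]
tub [0.7533 0.009  0.02  ]
vase [0.7565 0.2054 0.02  ]
brush [0.5541 0.4015 0.02  ]
```

```bash
cat >>h.py <<'E'
def toolR(yaw,pitch=0):  # yaw = heading of tool y (scoop x); pitch = lip-down angle deg
    y=np.array([np.cos(yaw),np.sin(yaw),0]);z=np.array([0,0,-1.]);x=np.cross(y,z)
    return np.stack([x,y,z],1)@R.from_rotvec([-np.radians(pitch),0,0]).as_matrix()
def delta(p,Rt,s=None):
    s=s or state();R0=R.from_quat(s['orientation']).as_matrix()
    t=R0.T@(np.asarray(p)-s['ee_pos'])/.025;w=np.degrees(R.from_matrix(R0.T@Rt).as_rotvec())
    return np.round(np.r_[t,w],2)
E
python3 -c "
from h import *
print(delta([.554,-.245,.22],toolR(.448)).tolist())"
```

```text
[-22.27, 24.22, 0.45, -0.05, 0.08, -51.21]
```

```bash
python3 -m inch '[[85,-11,12,-1,0,0,-25],[85,-22.27,24.22,0.45,0,0,-51.2],[85,-22.27,24.22,0.45,0,0,-51.2],[85,-22.27,24.22,0.45,0,0,-51.2],[85,-22.27,24.22,0.45,0,0,-51.2],[85,-22.27,24.22,0.45,0,0,-51.2],[85,-22.27,24.22,0.45,0,0,-51.2],[85,-22.27,24.22,0.45,0,0,-51.2],[85,-22.27,24.22,0.45,0,0,-51.2],[85,-22.27,24.22,0.45,0,0,-51.2],[85,-22.27,24.22,0.45,0,0,-51.2],[85,-22.27,24.22,0.45,0,0,-51.2]]' 60
python3 -c "
from h import *
print(delta([.554,-.245,.22],toolR(.448)).tolist())"
```

```text
time_s: 1.65
ee_pos: [0.5163, -0.1505, 0.2219]
orientation: [0.533, 0.846, 0.0, -0.0]
force: [0.5, 0.2, -0.9]
grip_width: 0.085
[-4.06, -0.28, 0.07, 0.01, -0.02, -0.03]
```

```bash
python3 -m inch '[[85,-4.06,-0.28,0,0,0,0],[85,-4.06,-0.28,0,0,0,0],[85,-4.06,-0.28,0,0,0,0]]'
python3 - <<'E'
from h import *
import pickle
s=state();im=snapshot('wrist');cv2.imwrite('pics/w1.png',im[:,:,::-1]);pickle.dump(s,open('w1.pkl','wb'));print(s['ee_pos'],s['orientation'])
E
```

```text
time_s: 2.02
ee_pos: [0.554, -0.2458, 0.2209]
orientation: [0.534, 0.846, -0.0, -0.0]
force: [-0.5, -0.2, -0.3]
grip_width: 0.0849
[ 0.554  -0.2458  0.2209] [ 0.534   0.8455 -0.0001 -0.0003]
```

View pics/w1.png

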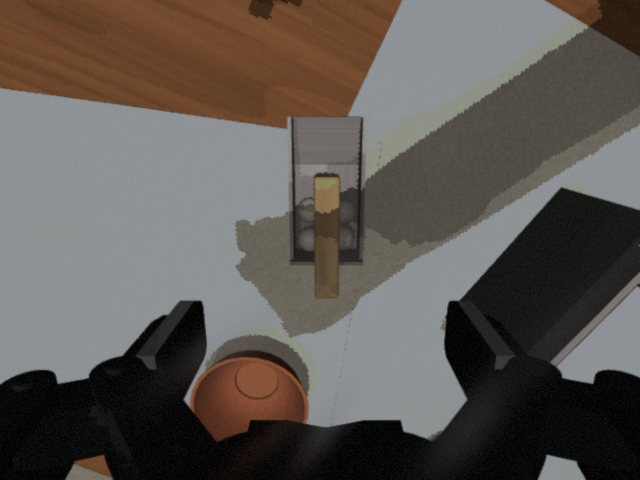

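The wrist view shows the grip bar from (327,175) to (327,297), parallel to image columns, the lip at the top (row 116), 4 balls at the back, and the bowl at (250,395).

```bash
python3 - <<'E'
from h import *
import pickle
s=pickle.load(open('w1.pkl','rb'));po=(s['ee_pos'],s['orientation'])
im=cv2.imread('pics/w1.png')
hsv=cv2.cvtColor(im,cv2.COLOR_BGR2HSV)
m=((hsv[...,0]>12)&(hsv[...,0]<30)&(hsv[...,1]>70)).astype(np.uint8);m[:, :300]=0;m[:,350:]=0;m[:165]=0;m[305:]=0
c=max(cv2.findContours(m,0,1)[0],key=cv2.contourArea);print(cv2.boundingRect(c),cv2.minAreaRect(c))
rs=[ray('wrist',p,po) for p in((327,176),(327,297))]
a,b=[plane(r,.084) for r in rs];d=b-a;print(a,b,np.arctan2(d[1],d[0]),np.linalg.norm(d))
for rr,k,q,qs in((rs[0],'free',(125,42),(551,405)),(rs[1],'back',(97,125),(590,338))):
    print(k,tri(rr,ray('scene',(q[0]/4+239.6,q[1]/4+194.6)),ray('side',(qs[0]/4.5+249.6,qs[1]/4.5+179.6))))
# lip corners and back wall-top corners
L=[plane(ray('wrist',p,po),z) for p,z in(((292,117),.034),((362,117),.034),((291,263),.034),((362,263),.034))];print(np.array(L))
m1=(L[0]+L[1])/2;m2=(L[2]+L[3])/2;d=m2-m1;print('pan',(m1+m2)/2,np.arctan2(d[1],d[0]),np.linalg.norm(d))
E
```

```text
(314, 174, 26, 124) ((326.4999694824219, 235.49996948242188), (24.999996185302734, 122.99998474121094), 0.0)
[ 0.524  -0.2594  0.084 ] [ 0.6049 -0.2207  0.084 ] 0.44622536171380184 0.08968115454206779
free (array([ 0.5265, -0.2583,  0.0841]), np.float64(0.0026968829629774992))
back (array([ 0.6062, -0.2196,  0.0807]), np.float64(0.0005698237610790495))
[[ 0.5002 -0.3007  0.034 ]
 [ 0.4768 -0.2516  0.034 ]
 [ 0.61   -0.2521  0.034 ]
 [ 0.5839 -0.1974  0.034 ]]
pan [ 0.5427 -0.2504  0.034 ] 0.442634338705397 0.1199986755286921
```

```bash
python3 -c "
from h import *
print(delta([.557,.059,.28],toolR(-.172)).tolist())"
```

```text
[10.88, 5.35, -2.34, -0.05, -0.07, 35.4]
```

```bash
python3 -m inch '[[85,0,0,-2.34,0,0,0],[85,10.9,5.35,-2.34,0,0,35.4],[85,10.9,5.35,-2.34,0,0,35.4],[85,10.9,5.35,-2.34,0,0,35.4],[85,10.9,5.35,-2.34,0,0,35.4],[85,10.9,5.35,-2.34,0,0,35.4],[85,10.9,5.35,-2.34,0,0,35.4],[85,10.9,5.35,-2.34,0,0,35.4]]'
python3 - <<'E'
from h import *
import pickle
s=state();im=snapshot('wrist');cv2.imwrite('pics/w2.png',im[:,:,::-1]);pickle.dump(s,open('w2.pkl','wb'));print(s['ee_pos'],s['orientation'])
E
```

```text
time_s: 3.08
ee_pos: [0.5554, 0.0613, 0.2807]
orientation: [0.764, 0.645, -0.0, -0.0]
force: [0.3, -0.2, -0.5]
grip_width: 0.085
[0.5554 0.0613 0.2807] [ 0.764   0.6453 -0.0002 -0.    ]
```

View pics/w2.png

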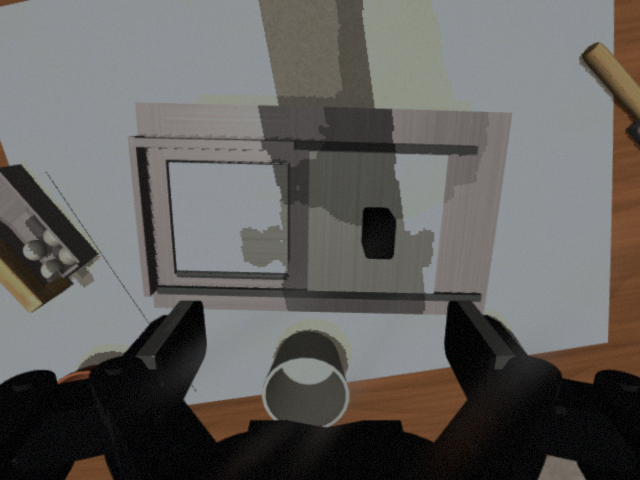

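Wrist view over the bin: hatch corners (167,160), (291,162), (290,276), (174,275). Bin top corners are (137,103), (511,113), (488,315), (155,308). The black tab's top is at about (380,232), and the shutter's right edge at column 440.

```bash
python3 - <<'E'
from h import *
import pickle
s=pickle.load(open('w2.pkl','rb'));po=(s['ee_pos'],s['orientation'])
f=lambda p,z=.12:plane(ray('wrist',p,po),z)
H=np.array([f(p) for p in((167,160),(291,162),(290,276),(174,275))]);B=np.array([f(p) for p in((137,103),(511,113),(488,315),(155,308))])
for n,Q in(('hatch',H),('bin',B)):
    y=(Q[1]+Q[2]-Q[0]-Q[3])/2;x=(Q[2]+Q[3]-Q[0]-Q[1])/2
    print(n,Q.mean(0),'yaw',np.arctan2(-y[0],y[1]),np.arctan2(x[1],x[0]),np.linalg.norm(x),np.linalg.norm(y))
im=cv2.imread('pics/w2.png');m=(im.max(2)<25).astype(np.uint8)[190:270,350:410]
ys,xs=np.nonzero(m);print('tab px',xs.min()+350,xs.max()+350,ys.min()+190,ys.max()+190)
print('tab top tri (scene,side)','top face wrist at .161',f((382,228),.161))
# bin height: triangulate bin corners with scene/side
sc=[(395,62),(707,272),(540,400),(240,168)];sd=[(258,280),(73,112),(240,60),(450,210)]
for i,w in enumerate(((137,103),(511,113),(488,315),(155,308))):
    print(tri(ray('wrist',w,po),ray('scene',(sc[i][0]/4+239.6,sc[i][1]/4+194.6)),ray('side',(sd[i][0]/4.5+249.6,sd[i][1]/4.5+179.6))))
E
```

```text
hatch [ 0.5478 -0.0119  0.12  ] yaw -0.18014043124520293 -0.2045362415833295 0.09011720224234104 0.09201616602646731
bin [0.5566 0.0585 0.12  ] yaw -0.1914270922178722 -0.18129288027384285 0.15940073542106203 0.27010026437735146
tab px 362 395 208 258
tab top tri (scene,side) top face wrist at .161 [0.5614 0.0976 0.161 ]
(array([ 0.4556, -0.0619,  0.1176]), np.float64(0.007456411332146441))
(array([0.5054, 0.2056, 0.1173]), np.float64(0.0014833258684043011))
(array([0.6568, 0.1789, 0.1188]), np.float64(0.0070066635585175185))
(array([ 0.609 , -0.0877,  0.1202]), np.float64(0.0019338749040180166))
```

```bash
python3 -c "
from h import *
print(delta([.5605,-.2423,.28],toolR(.446)).tolist());print(delta([.5605,-.2423,.0545],toolR(.446)).tolist())"
```

```text
[-11.9, 2.24, 0.03, -0.02, 0.01, -35.28]
[-11.9, 2.24, 9.05, -0.02, 0.01, -35.28]
```

```bash
python3 -m inch '[[85,-11.9,2.24,0,0,0,-35.3],[85,-11.9,2.24,0,0,0,-35.3],[85,-11.9,2.24,0,0,0,-35.3],[85,-11.9,2.24,0,0,0,-35.3],[85,-11.9,2.24,0,0,0,-35.3],[85,-11.9,2.24,2,0,0,-35.3],[85,-11.9,2.24,4,0,0,-35.3],[85,-11.9,2.24,5.5,0,0,-35.3],[85,-11.9,2.24,5.5,0,0,-35.3]]'
python3 -c "
from h import *
print(delta([.5605,-.2423,.0545],toolR(.446)).tolist())"
```

```text
time_s: 4.25
ee_pos: [0.5575, -0.2421, 0.1397]
orientation: [0.534, 0.845, -0.0, -0.004]
force: [0.4, 0.7, 1.1]
grip_width: 0.0851
[-0.08, 0.12, 3.41, -0.26, -0.37, -0.15]
```

```bash
python3 -m inch '[[85,0,0,1.5,0,0,0],[85,0,0,2.8,0,0,0],[85,0,0,3.54,0,0,0],[85,0,0,3.54,0,0,0],[85,0,0,3.54,0,0,0]]'
python3 - <<'E'
from h import *
print(delta([.5605,-.2423,.0545],toolR(.446)).tolist())
im=snapshot('wrist');cv2.imwrite('pics/w3.png',im[:,:,::-1])
E
```

```text
time_s: 4.88
ee_pos: [0.5625, -0.2434, 0.0569]
orientation: [0.533, 0.846, 0.0, 0.002]
force: [-0.8, 0.1, -0.7]
grip_width: 0.085
[0.07, -0.05, 0.1, 0.12, 0.16, -0.03]
```

```bash
python3 -m inch '[[85,0.05,-0.05,0.1,0,0,0],[10,0.05,-0.05,0.1,0,0,0],[10,0.05,-0.05,0.1,0,0,0],[10,0.05,-0.05,0.1,0,0,0],[10,0.05,-0.05,0.1,0,0,0],[10,0.05,-0.05,0.1,0,0,0],[10,0.05,-0.05,0.1,0,0,0],[10,0.05,-0.05,0.1,0,0,0],[10,0.05,-0.05,-0.3,0,0,0],[10,0.05,-0.05,-1,0,0,0],[10,0.05,-0.05,-1.5,0,0,0],[10,0.05,-0.05,-1.5,0,0,0]]' 80
python3 - <<'E'
from h import *
im=snapshot('side');cv2.imwrite('pics/s3.png',cv2.resize(im[220:340,300:460,::-1],None,fx=4,fy=4))
print(state()['force'],state()['moment'],state()['grip_width'])
E
```

```text
time_s: 6.42
ee_pos: [0.5603, -0.242, 0.0934]
orientation: [0.533, 0.846, 0.0, 0.001]
force: [0.3, 0.3, -2.6]
grip_width: 0.0171
[ 0.1437 -0.4743 -3.0701] [ 0.0307  0.0345 -0.0158] 0.016910028679774716
```

View pics/s3.png

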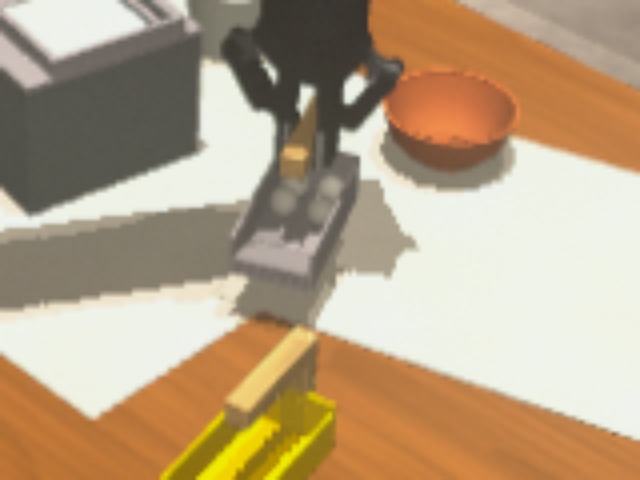

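The scoop is held level at 17 mm opening with balls visible inside. Next I compute the pour waypoints.

```bash
cat >>h.py <<'E'
YB=-.186;XB=np.array([np.cos(YB),np.sin(YB),0]);YBv=np.array([-np.sin(YB),np.cos(YB),0]);HATCH=np.array([.548,-.0116,.12]);HINGE=HATCH+.045*XB
LIP=np.array([0,-.080,.0545])
def lippose(bx,z,pitch,by=0,yaw=YB):
    Rt=toolR(yaw,pitch);return HINGE+XB*bx+YBv*by+[0,0,z]-Rt@LIP,Rt
E
python3 -c "
from h import *
p,r=lippose(-.045,.05,0);print(p,delta(p,r).tolist())"
```

```text
[ 0.6266 -0.0264  0.2245] [6.61, 6.13, -5.28, 0.04, 0.02, 36.22]
```

```bash
python3 -m inch '[[10,0,0,-0.7,0,0,0],[10,0,0,-1.8,0,0,0],[10,0.1,0.1,-3,0,0,1],[10,0.4,0.4,-4.2,0,0,3],[10,1,0.9,-5.1,0,0,6],[10,1.8,1.6,-5.3,0,0,10],[10,2.7,2.4,-5.3,0,0,15],[10,3.6,3.3,-5.3,0,0,20],[10,4.5,4.2,-5.3,0,0,25],[10,5.3,5,-5.3,0,0,29.5],[10,6,5.6,-5.3,0,0,33],[10,6.4,6,-5.3,0,0,35.2]]'
python3 -c "
from h import *
print(state()['grip_width'],state()['force'],state()['joints'])
p,r=lippose(-.045,.05,0);print(p,delta(p,r).tolist())
p,r=lippose(-.045,.012,10);print(p,delta(p,r).tolist())"
```

```text
time_s: 7.98
ee_pos: [0.6253, -0.0311, 0.2234]
orientation: [0.764, 0.645, -0.001, -0.001]
force: [-0.7, -0.1, -3.0]
grip_width: 0.0172
0.017208974630769147 [-0.6534 -0.0844 -3.0243] [-0.1512  0.4902  0.2343  1.317   0.0003  0.0173]
[ 0.6266 -0.0264  0.2245] [0.19, 0.02, -0.04, -0.12, -0.02, 1.0]
[ 0.6161 -0.0244  0.1996] [0.2, -0.41, 0.96, -10.12, -0.1, 1.0]
```

```bash
python3 -m inch '[[10,0.2,-0.1,0.2,-2,0,1],[10,0.2,-0.2,0.5,-5,0,1],[10,0.2,-0.3,0.8,-8,0,1],[10,0.2,-0.4,0.96,-10,0,1],[10,0.2,-0.4,0.96,-10,0,1]]'
python3 - <<'E'
from h import *
p,r=lippose(-.045,.012,10);print(p,delta(p,r).tolist(),state()['force'])
s=state();im=snapshot('scene');im2=snapshot('side')
Rm=R.from_quat(s['orientation']).as_matrix()
lipw=[s['ee_pos']+Rm@(LIP+[dx,0,0]) for dx in(-.034,.034)]
print(lipw,[proj('side',q) for q in lipw],[proj('scene',q) for q in lipw])
a=cv2.resize(im[190:310,280:400,::-1],None,fx=3.3,fy=3.3,interpolation=cv2.INTER_CUBIC);b=cv2.resize(im2[180:300,255:375,::-1],None,fx=3.3,fy=3.3,interpolation=cv2.INTER_CUBIC)
cv2.imwrite('pics/c4.png',np.hstack([a,b]))
E
```

```text
time_s: 8.6
ee_pos: [0.6146, -0.0255, 0.1991]
orientation: [0.767, 0.636, 0.055, 0.065]
force: [0.6, -0.1, -2.3]
grip_width: 0.0169
[ 0.6161 -0.0244  0.1996] [0.05, 0.05, -0.01, -0.21, -0.09, 0.02] [ 0.5803 -0.094  -2.2648]
[array([ 0.54  , -0.046 ,  0.1318]), array([0.5525, 0.0208, 0.1319])] [array([324.914 , 226.1978]), array([313.292 , 216.6517])] [array([328.0545, 224.8295]), array([346.1328, 237.9797])]
```

View pics/c4.png

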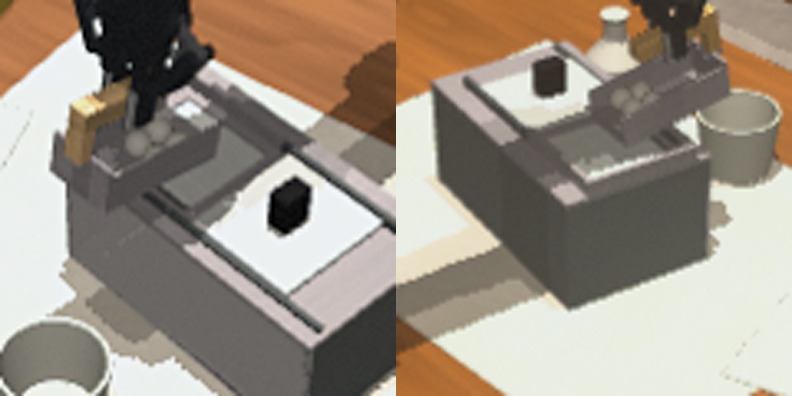

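Side crop: the lip's lower edge is at (593,115)-(625,143) in the crop, i.e. about 2 px above the predicted position, so it may sit up to 5 mm higher. It is centred on the hatch, with the balls at the rear. Now I compute the press-and-tip rows.

```bash
python3 -c "
from h import *
for w in((-.045,.002,13),(-.045,-.008,18),(-.044,-.016,23),(-.043,-.022,29),(-.042,-.027,36),(-.042,-.030,43),(-.042,-.03,46)):print(w,delta(*lippose(*w)).tolist())"
```

```text
(-0.045, 0.002, 13) [0.06, -0.21, 0.25, -3.09, -0.09, -0.0]
(-0.045, -0.008, 18) [0.06, -0.5, 0.39, -8.09, -0.09, -0.01]
(-0.044, -0.016, 23) [0.06, -0.75, 0.47, -13.09, -0.09, -0.01]
(-0.043, -0.022, 29) [0.06, -1.06, 0.45, -19.09, -0.09, -0.01]
(-0.042, -0.027, 36) [0.06, -1.46, 0.4, -26.09, -0.09, -0.02]
(-0.042, -0.03, 43) [0.06, -1.9, 0.31, -33.09, -0.09, -0.03]
(-0.042, -0.03, 46) [0.06, -2.09, 0.24, -36.09, -0.09, -0.03]
```

```bash
python3 -m inch '[[10,0.06,-0.2,0.25,-3,0,0],[10,0.06,-0.5,0.39,-8,0,0],[10,0.06,-0.55,0.5,-8,0,0]]'
python3 -c "
from h import *
s=state();print(s['force'],s['moment'],(s['ee_pos']+R.from_quat(s['orientation']).as_matrix()@LIP-HINGE)@np.stack([XB,YBv,[0,0,1]],1))
for w in((-.044,-.018,23),(-.043,-.025,29),(-.042,-.030,36),(-.042,-.032,43),(-.042,-.032,46)):print(w,delta(*lippose(*w)).tolist())"
```

```text
time_s: 9.07
ee_pos: [0.603, -0.0218, 0.1843]
orientation: [0.76, 0.631, 0.099, 0.118]
force: [-1.0, 0.0, -1.0]
grip_width: 0.0167
[-1.0172  0.0369 -0.9693] [ 0.1865  0.8705 -0.0284] [-0.0487  0.0002 -0.012 ]
(-0.044, -0.018, 23) [-0.01, -0.11, 0.0, -5.27, -0.1, -0.0]
(-0.043, -0.025, 29) [-0.01, -0.43, -0.02, -11.27, -0.1, -0.01]
(-0.042, -0.03, 36) [-0.01, -0.81, -0.12, -18.27, -0.1, -0.01]
(-0.042, -0.032, 43) [-0.01, -1.23, -0.31, -25.27, -0.1, -0.02]
(-0.042, -0.032, 46) [-0.01, -1.4, -0.41, -28.27, -0.09, -0.02]
```

```bash
python3 -m inch '[[10,0,-0.1,0.05,-5,0,0],[10,0,-0.43,0,-11,0,0],[10,0,-0.8,-0.1,-18,0,0],[10,0,-1.23,-0.3,-25,0,0],[10,0,-1.4,-0.4,-28,0,0],[10,0,-1.4,-0.4,-28,0,0],[10,0,-1.4,-0.4,-28,0,0],[10,0,-1.4,-0.4,-28,0,0]]'
python3 - <<'E'
from h import *
s=state();print(s['force'],(s['ee_pos']+R.from_quat(s['orientation']).as_matrix()@LIP-HINGE)@np.stack([XB,YBv,[0,0,1]],1),delta(*lippose(-.042,-.032,46)))
im=snapshot('scene');im2=snapshot('side')
a=cv2.resize(im[190:310,280:400,::-1],None,fx=3.3,fy=3.3,interpolation=cv2.INTER_CUBIC);b=cv2.resize(im2[180:300,255:375,::-1],None,fx=3.3,fy=3.3,interpolation=cv2.INTER_CUBIC)
cv2.imwrite('pics/c5.png',np.hstack([a,b]))
E
```

```text
time_s: 10.07
ee_pos: [0.5714, -0.0159, 0.1853]
orientation: [0.709, 0.587, 0.25, 0.3]
force: [-3.0, 0.3, -0.7]
grip_width: 0.0169
[-3.0029  0.2847 -0.681 ] [-0.0376  0.0003 -0.0301] [-0.   -0.18 -0.07 -0.02 -0.07 -0.06]
```

View pics/c5.png

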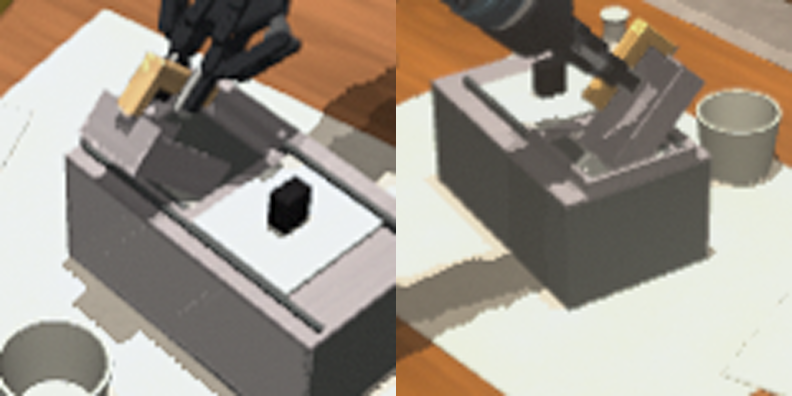

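The balls are no longer visible in the pan and the flap is well down; a pale patch remains near the lip at side crop (590,165). I'll steepen a little, wiggle, then check.

```bash
python3 -m inch '[[10,0,-0.4,-0.2,-5,0,0],[10,0.2,-0.4,-0.2,-5,0,0],[10,-0.2,-0.4,-0.2,-5,0,0],[10,0,-0.4,-0.3,-5,0,0],[10,0,-0.2,-0.1,0,0,0],[10,0,-0.4,-0.2,-5,0,0],[10,0,-0.4,-0.2,-5,0,0]]'
python3 - <<'E'
from h import *
s=state();print(s['force'],(s['ee_pos']+R.from_quat(s['orientation']).as_matrix()@LIP-HINGE)@np.stack([XB,YBv,[0,0,1]],1))
im2=snapshot('side')[:,:,::-1];im=snapshot('scene')[:,:,::-1];w=snapshot('wrist')[:,:,::-1]
b=cv2.resize(im2[200:255,285:345],None,fx=6.5,fy=6.5,interpolation=cv2.INTER_CUBIC);a=cv2.resize(w,(400,300))
cv2.imwrite('pics/c6.png',np.hstack([b[:357,:390],cv2.copyMakeBorder(a,0,57,0,0,0)]))
for n,w_ in(('','') ,):print(delta(*lippose(-.045,.05,15)).tolist(),delta(*lippose(-.045,.0,35)).tolist())
E
```

```text
time_s: 11.05
ee_pos: [0.5802, -0.0111, 0.2007]
orientation: [0.701, 0.579, 0.264, 0.321]
force: [-0.0, 0.6, 1.7]
grip_width: 0.0169
[-0.0464  0.613   1.7204] [-0.0246  0.0063 -0.0155]
[-0.25, 2.11, -0.16, 34.15, 0.21, -0.14] [-0.26, 0.36, -0.17, 14.15, 0.23, -0.1]
```

View pics/c6.png

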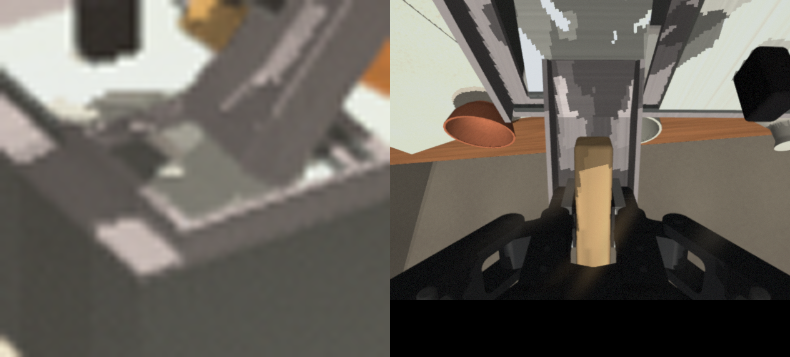

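The wrist view shows the pan empty: bare floor at (600,100) and no balls beside the bar. I'll withdraw the lip so the flap can close.

```bash
python3 -m inch '[[10,-0.1,0.1,-0.4,4,0,0],[10,-0.2,0.36,-0.8,10,0,0],[10,-0.25,1,-0.8,18,0,0],[10,-0.25,1.6,-0.5,26,0,0],[10,-0.25,2.1,-0.2,34,0,0],[10,-0.25,2.1,-1.2,34,0,0],[10,-0.25,2.1,-1.2,34,0,0],[10,-0.25,2.1,-1.2,34,0,0]]'
python3 - <<'E'
from h import *
print(state()['joints'],state()['force'],delta([.5605,-.2423,.225],toolR(.446)).tolist())
f=[]
for n in range(4): w=snapshot('wrist');f.append(state()['force'])
print(np.mean(f,0))
cv2.imwrite('pics/w7.png',w[:,:,::-1]);cv2.imwrite('pics/side7.png',snapshot('side')[:,:,::-1]);cv2.imwrite('pics/scene7.png',snapshot('scene')[:,:,::-1])
E
```

```text
time_s: 12.2
ee_pos: [0.5894, -0.0193, 0.2588]
orientation: [0.764, 0.631, 0.083, 0.102]
force: [0.5, -0.4, -0.7]
grip_width: 0.017
[-0.1311  0.1706 -0.1663  0.9719 -0.0174  0.0566] [ 0.4871 -0.3816 -0.7337] [-8.97, 0.18, 1.47, 14.49, 4.9, -36.22]
[ 0.2588  0.0535 -1.8201]
```

```bash
python3 -m inch '[[10,0,0,0,6,0,0],[10,-1.5,0,0.2,14.5,2,-6],[10,-3.5,0.1,0.6,14.5,4.9,-15],[10,-5.5,0.1,0.9,14.5,4.9,-24],[10,-7.5,0.15,1.2,14.5,4.9,-32],[10,-8.97,0.18,1.47,14.5,4.9,-36.2],[10,-8.97,0.18,1.47,14.5,4.9,-36.2],[10,-8.97,0.18,1.47,14.5,4.9,-36.2],[10,-8.97,0.18,1.47,14.5,4.9,-36.2]]'
python3 - <<'E'
from h import *
print(delta([.5605,-.2423,.056],toolR(.446)).tolist())
E
```

```text
time_s: 13.62
ee_pos: [0.5617, -0.2412, 0.226]
orientation: [0.533, 0.846, 0.0, 0.001]
force: [-0.3, 1.1, -2.1]
grip_width: 0.0165
[-0.01, -0.07, 6.8, 0.06, 0.04, 0.05]
```

```bash
python3 -m inch '[[10,0,0,2,0,0,0],[10,0,0,4,0,0,0],[10,0,0,5.5,0,0,0],[10,0,0,6.3,0,0,0],[10,0,0,6.6,0,0,0],[10,0,0,6.7,0,0,0],[10,0,0,6.75,0,0,0],[10,0,0,6.78,0,0,0],[10,0,0,6.78,0,0,0]]'
python3 -c "
from h import *
print(delta([.5605,-.2423,.056],toolR(.446)).tolist(),state()['force'],state()['moment'])"
```

```text
time_s: 14.75
ee_pos: [0.5619, -0.2425, 0.0567]
orientation: [0.533, 0.846, 0.0, 0.001]
force: [-0.4, -1.2, -1.9]
grip_width: 0.0166
[0.03, -0.05, 0.03, 0.07, 0.07, -0.02] [-0.3832 -1.2195 -1.9128] [0.0114 0.0252 0.0222]
```

```bash
python3 -m inch '[[10,0,0,0.04,0,0,0],[10,0,0,0.06,0,0,0],[10,0,0,0.08,0,0,0],[10,0,0,0.08,0,0,0]]'
python3 -c "
from h import *
print(state()['ee_pos'],state()['force'],state()['moment'])"
```

```text
time_s: 15.25
ee_pos: [0.5615, -0.2423, 0.0541]
orientation: [0.533, 0.846, 0.0, 0.0]
force: [0.3, 0.1, -0.9]
grip_width: 0.0171
[ 0.5615 -0.2423  0.0541] [ 0.2621  0.1359 -0.9093] [-0.0023 -0.0111 -0.0274]
```

```bash
python3 -m inch '[[10,0,0,0.03,0,0,0],[30,0,0,0.03,0,0,0],[60,0,0,0.03,0,0,0],[85,0,0,0.03,0,0,0],[85,0,0,0.03,0,0,0],[85,0,0,0.03,0,0,0],[85,0,0,-1,0,0,0],[85,0,0,-3,0,0,0],[85,0,0,-5.5,0,0,0],[85,0,0,-7.5,0,0,0],[85,0,0,-9,0,0,0],[85,0,0,-9,0,0,0]]'
python3 -c "
from h import *
print(state()['grip_width'],delta([.557,.059,.28],toolR(YB)).tolist())"
```

```text
time_s: 16.75
ee_pos: [0.5632, -0.2433, 0.2832]
orientation: [0.533, 0.846, 0.0, 0.004]
force: [0.3, -0.2, -0.0]
grip_width: 0.0854
0.08541568841650303 [11.02, 4.99, 0.08, 0.4, 0.28, 36.19]
```

```bash
python3 -m inch '[[85,5,2.3,0,0,0,18],[85,11,5,0,0,0,36.2],[85,11,5,0,0,0,36.2],[85,11,5,0,0,0,36.2],[85,11,5,0,0,0,36.2],[85,11,5,0,0,0,36.2],[85,11,5,0,0,0,36.2],[85,11,5,0,0,0,36.2]]'
python3 - <<'E'
from h import *
import pickle
s=state();w=snapshot('wrist')[:,:,::-1];sd=snapshot('side')[:,:,::-1];pickle.dump(s,open('w8.pkl','wb'))
cv2.imwrite('pics/w8.png',w);print(s['ee_pos'],s['orientation'])
cv2.imwrite('pics/c8.png',np.hstack([cv2.resize(w[80:330],None,fx=.75,fy=.75),cv2.resize(sd[180:310,300:420],(320,347))[:187] if 0 else cv2.resize(sd[220:330,320:420],(170,187))]))
E
```

```text
time_s: 17.75
ee_pos: [0.5556, 0.0583, 0.2785]
orientation: [0.77, 0.638, -0.0, 0.0]
force: [0.3, -0.1, -0.3]
grip_width: 0.0851
[0.5556 0.0583 0.2785] [ 0.7704  0.6375 -0.0002  0.0001]Traceback (most recent call last):
  File "<stdin>", line 5, in <module>
    return _nx.concatenate(arrs, 1, dtype=dtype, casting=casting)
           ~~~~~~~~~~~~~~~^^^^^^^^^^^^^^^^^^^^^^^^^^^^^^^^^^^^^^^
ValueError: all the input array dimensions except for the concatenation axis must match exactly, but along dimension 0, the array at index 0 has size 188 and the array at index 1 has size 187
```

```bash
python3 - <<'E'
from h import *
w=cv2.imread('pics/w8.png');sd=snapshot('side')[:,:,::-1];cv2.imwrite('pics/side8.png',sd)
cv2.imwrite('pics/c8.png',np.hstack([w[80:330,:540],cv2.resize(sd[220:330,320:430],(250,250))]))
E
```

```text
(no output)
```

View pics/c8.png

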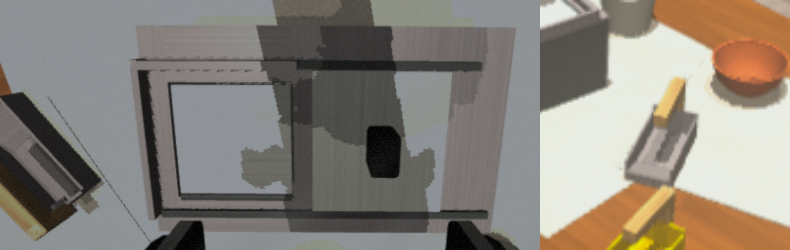

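The scoop stands upright and empty, the flap is shut, and there are no stray balls. The tab blob is at (383,151) in the crop. Next, the tab grasp.

```bash
python3 -c "
from h import *
import pickle
s=pickle.load(open('w8.pkl','rb'));po=(s['ee_pos'],s['orientation'])
B=np.array([.5566,.0585,0]);
m=cv2.imread('pics/w8.png').max(2)<25;m[:195]=0;m[265:]=0;m[:,:350]=0;m[:,410:]=0
ys,xs=np.nonzero(m);print(xs.min(),xs.max(),ys.min(),ys.max())
t=B+.005*XB+.040*YBv;
for y in(.03,.05):
  for x in(-.01,.02): print([proj('wrist',B+x*XB+y*YBv+[0,0,z],po).round(1).tolist() for z in(.125,.161)])
t[2]=.131;print(t,delta(t,toolR(YB)).tolist())"
```

```text
367 399 206 257
[[367.6, 204.6], [373.1, 215.6]]
[[366.6, 243.5], [371.7, 259.1]]
[[394.7, 204.6], [403.7, 215.6]]
[[392.9, 243.5], [401.4, 259.1]]
[0.5689 0.0969 0.131 ] [1.61, 0.22, 5.92, 0.04, 0.01, -0.14]
```

```bash
python3 -m inch '[[85,1.57,0.2,0,0,0,0],[85,1.57,0.2,1.5,0,0,0],[85,1.57,0.2,3,0,0,0],[85,1.57,0.2,4.5,0,0,0],[85,1.57,0.2,5.5,0,0,0],[85,1.57,0.2,5.85,0,0,0],[85,1.57,0.2,5.85,0,0,0],[10,1.57,0.2,5.85,0,0,0],[10,1.57,0.2,5.85,0,0,0],[10,1.57,0.2,5.85,0,0,0],[10,1.57,0.2,5.85,0,0,0],[10,1.57,0.2,5.85,0,0,0]]' 30
python3 -c "
from h import *
B=np.array([.5566,.0585,0]);t=B+.005*XB-.070*YBv;t[2]=.132
print(state()['force'],(state()['ee_pos']-B)@np.stack([XB,YBv,[0,0,1]],1),delta(t,toolR(YB)).tolist())"
```

```text
time_s: 19.4
ee_pos: [0.5682, 0.0974, 0.1334]
orientation: [0.77, 0.638, 0.001, 0.001]
force: [-1.4, -1.5, 3.6]
grip_width: 0.0195
[-1.3521 -1.5193  3.6251] [0.0042 0.0404 0.1334] [-4.41, 0.03, 0.06, 0.09, -0.0, -0.03]
```

Tab gripped (19.5 mm). Now I slide it home.

```bash
python3 -m inch '[[10,-0.4,0,0,0,0,0],[10,-1,0,0,0,0,0],[10,-1.6,0,0,0,0,0],[10,-2.2,0,0,0,0,0],[10,-2.8,0,0,0,0,0],[10,-3.4,0,0,0,0,0],[10,-3.9,0,0,0,0,0],[10,-4.2,0,0,0,0,0],[10,-4.35,0,0,0,0,0],[10,-4.45,0,0,0,0,0],[10,-4.45,0,0,0,0,0]]'
python3 -c "
from h import *
B=np.array([.5566,.0585,0])
print(state()['force']@np.stack([XB,YBv,[0,0,1]],1),(state()['ee_pos']-B)@np.stack([XB,YBv,[0,0,1]],1),state()['grip_width'])"
```

```text
time_s: 20.78
ee_pos: [0.5468, -0.0115, 0.1334]
orientation: [0.77, 0.638, 0.001, -0.001]
force: [-2.6, 4.4, 6.5]
grip_width: 0.0194
[-3.4179  3.8577  6.4835] [ 0.0033 -0.0706  0.1334] 0.019416494126794696
```

```bash
python3 -m inch '[[10,-0.1,0,0,0,0,0],[10,-0.2,0,0,0,0,0],[10,-0.2,0,0,0,0,0],[10,-0.2,0,0,0,0,0]]'
python3 -c "
from h import *
B=np.array([.5566,.0585,0])
print(state()['force']@np.stack([XB,YBv,[0,0,1]],1),(state()['ee_pos']-B)@np.stack([XB,YBv,[0,0,1]],1),state()['grip_width'])"
```

```text
time_s: 21.28
ee_pos: [0.5468, -0.0116, 0.1334]
orientation: [0.769, 0.639, 0.005, -0.004]
force: [1.1, 19.8, 5.6]
grip_width: 0.0196
[-2.5862 19.6445  5.5606] [ 0.0034 -0.0707  0.1334] 0.019610597696107672
```

Hard stop reached: the force rose to 20 N with no motion. I'll ease off, open and lift.

```bash
python3 -m inch '[[10,0.2,0,0,0,0,0],[10,0.2,0,0,0,0,0],[45,0.2,0,0,0,0,0],[45,0.2,0,0,0,0,0],[45,0.2,0,0,0,0,0],[45,0.2,0,-1.5,0,0,0],[45,0.2,0,-3.5,0,0,0],[45,0.2,0,-5.5,0,0,0],[45,2,0,-6,0,0,0],[45,3,0,-6,0,0,0],[45,3,0,-6,0,0,0],[45,3,0,-6,0,0,0]]'
python3 - <<'E'
from h import *
s=state();po=(s['ee_pos'],s['orientation']);w=snapshot('wrist')[:,:,::-1];sd=snapshot('side')[:,:,::-1];cv2.imwrite('pics/w9.png',w);print(s['ee_pos'],s['joint_vel'])
B=np.array([.5566,.0585,0])
for y in(-.12,-.02):print(y,[proj('wrist',B+x*XB+y*YBv+[0,0,.125],po).round(1).tolist() for x in(-.049,.059)])
cv2.imwrite('pics/c9.png',np.hstack([w[:, :480],cv2.resize(sd[200:320,290:370],(320,480),interpolation=cv2.INTER_CUBIC)]))
E
```

```text
time_s: 22.78
ee_pos: [0.5599, 0.0563, 0.2824]
orientation: [0.77, 0.638, -0.0, 0.0]
force: [-0.7, 0.4, -0.3]
grip_width: 0.0453
[0.5599 0.0563 0.2824] [-0.0125 -0.0027 -0.0035  0.0003  0.0013  0.0023]
-0.12 [[162.5, 144.3], [177.1, 283.5]]
-0.02 [[300.9, 143.9], [303.1, 283.8]]
```

View pics/c9.png

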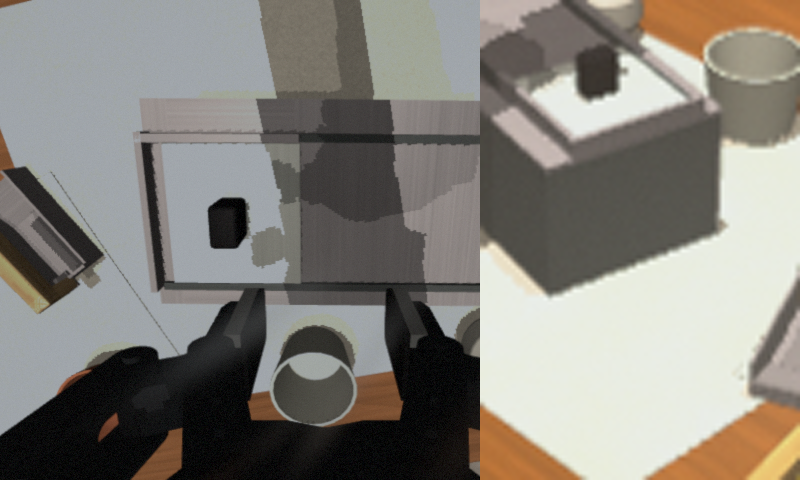

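The shutter covers the hatch: its right edge is at column 300, against 301–303 predicted for home. The scoop is empty and upright, and the arm is clear of everything.

```bash
python3 -c "
from workcell import *
print(job_done())"
```

```text
the job is handed in; nothing more can be done
None
```

I picked up the scoop, pressed the flap open with its lip and tipped the balls into the bin. Then I stood the empty scoop back where it started, slid the shutter home and handed the job in at about 23 s. No verdict is reported.

**Last checks:**
- **Balls:** the pan was empty in the wrist and side views, and the lifted weight fell from about 3.0 N to 1.8 N. No stray balls showed on the bin top or on the table in view. I did not see the balls inside the bin; they are inferred to be there.
- **Flap:** it looked shut before I slid the shutter over it. From the lip depth I estimate it was pressed open by about 0.67 rad.
- **Shutter:** it reached a hard stop, with the force rising to 20 N and no further motion. Its edge then lay within 1–3 px of the predicted home position.
- **Scoop:** it looked upright on the table, and the arm was clear of everything.
- **Other things:** the tub and bowl looked unmoved. I did not measure any bystander at the end, nor look again for the vase and brush, but the arm was never close to either.

**Disagreements:**
- Before pressing, the lip appeared about 2 px higher in the side view than computed. Contact force at the flap settled it.
- My final wiggle moved the lip closer to the hinge than planned (about 25 mm instead of 42 mm). This caused no visible harm.

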